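# Build the plaster column maquette

## Robot

A 6-joint arm with a two-finger parallel gripper is mounted at the origin on the work surface. World frame = base frame: x ahead of the robot, y to its left, z up, the work surface at z = 0. Lengths are in mm, angles in rad, forces in N, time in s.
With the tool pointing down it reaches from about 350 to 875 mm from the base axis. Payload 4.2 kg.
Tool frame: the origin (TCP) lies midway between the tips of the shut fingers; the grasp point (between the pads) lies 19 mm behind it (arm.grasp_offset is the distance from the TCP to the grasp point, in mm); z points along the fingers, y is the line along which they close (so a half turn about z gives the same grasp; the last joint's range is limited). The gripper opens to 85 mm and grips with 20 to 120 N. Pads are 22 mm wide; open, the fingers measure 114 mm over their backs; the gripper's body (76 mm by 85 mm) begins 54 mm behind the grasp point. The pads swing forward as they close: fully open they stand 13 mm farther back than shut.
Start: joints at [1.362, 0.385, 0.008, 0, -1.194, -0.259], TCP at [281.794, 557.846, 231.312] pointing down, gripper open.
Joint ranges: [-3.14, 3.14], [-1.21, 2.06], [-1.07, 1.41], [-3.16, 2.05], [-2.99, -0.16], [-3.1, 3.1]. Speed limits (rad/s): [2.79, 2.79, 3.14, 3.14, 3.14, 3.14].

## Interface

Orientations are given as a unit quaternion [x, y, z, w].
In Python, from bench import arm gives the robot as it stands. The module is installed in compiled form; this text tells all that it offers.
- The arm moves only by the tool servo_tool, never from a script. Its argument "increments" is a list of rows, each a list of 7 numbers: the opening, from 0 (shut) to 1 (fully open), then the shift along the tool's x, y, z in m, then the turn, a rotation vector about the tool's x, y, z in degrees. In form: [[grip, x, y, z, ax, ay, az], ...]. A call has 1 to 12 rows; each row is the pose to reach, as a shift and turn from the pose commanded when the call began, along the tool's axes at that moment; what a row does not reach only later rows make up. A row lasts 1/8 s, in which the tool goes at most 62.5 mm and 10.7 degrees, less where a joint would pass 70% of its speed; a pose out of reach is approached as far as the arm can. A call with a gripper value outside its range is refused whole. The fingers move at their own pace and stop on an object; the grip force is fixed at half the most. Time passes only in rows, so rows that repeat a pose let the fingers close. It gives the time, the measured TCP pose, the force, the opening and the grip force at its end, in the units of the state.
- arm.read_state(): the state, without advancing time (a new reading comes with each control period).
- arm.get_image(name): name is "side" or "top"; returns a dict with "color" (400x640x3 uint8, red, green, blue), "fx", "fy", "cx", "cy" (pixels), "k1" (the pictures are not rectified: a ray, as slopes to the right and down, at radius r is drawn at 1 + k1 r^2 times it, then the intrinsics apply), "rvec" (rotation vector, rad) and "tvec" (3), from world to camera coordinates, as OpenCV has them. Camera axes: x right, y down, z forward; pixel columns grow to the right and rows downward; lengths in mm; the calibration is good to about 2 mm. A picture is of the moment at which its call begins. There is no depth.
- arm.job_done(): hands the job in; it is judged then, once.
Trained networks look in the newest picture that a camera, given by its name, has taken for a name from the list of things; names that differ only in an ending like _2 or _b are one class to them, and where a whole thing is asked for, a point or a joint stands for the part that bears it (a point fixed in the world has none). Each returns a list of dicts, best first, with "p" (0 to 1); they miss things now and then, are a little off and sometimes report something else, mostly with a low value. They report only what shows in the picture. A call takes as long as a camera call. They do not tell look-alikes from the thing itself.
- arm.look_for(camera, thing): "box" ([centre column, centre row, width, height] in pixels, round what is visible of it).
- arm.spot_point(camera, thing): "centre" ([column, row] in pixels: a listed point, or the origin of a listed thing).
The state is a dict: "clock": time; "joints": joint angles; "joint_vel": joint speeds; "joint_efforts": joint torques, N m; "position": TCP position; "ee_rot": TCP orientation; "contact_force": force on the tool from outside, world axes, zero at the start; "wrist_torque": the same for the moment, N m; "gripper_width": finger opening in mm; "grasp_force": force on a finger pad.
Only numpy, scipy, OpenCV 4.12 (cv2) and the standard library are available. Lean on these libraries where they do the work, as an engineer would, in place of code of your own. Each camera call takes 0.05 s, during which the arm holds its last target. There are 200 camera calls.

## Task

First lift the dark drilling template straight up off the two pins of the plywood base, keeping it level, and lay it flat in the middle of the grey card. Then build the plaster column on the base, bottom to top: the notched plinth down flat over the pins (a pin in each notch), the solid round drum, the thin square slab, and last the hollow tube standing upright, each centred on the piece below it. Plaster chips easily, so set each piece down gently, never let one drop, and leave the column standing.

Things in the scene. Friction and masses are not known exactly. Their poses are not given: they have to be found in the camera images.
- base: Plywood base board, fixed to the table, 110 (x) x 180 (y) x 18 mm high; origin at the centre of its underside, z up. Two upright steel pins, 8 mm diameter, at x = 0, y = +50 and -50 mm, rise 30 mm above its top face (to z = 48 mm). Place and yaw vary: left or right of the robot, the grey card on the other side.
- sheet: Plain grey card, fixed flat on the table, 140 (x) x 200 (y) x 6 mm thick; origin at the centre of its underside. The template is to be laid on it.
- template: Dark wooden drilling template, 90 (x) x 140 (y) x 12 mm thick, loose, 0.16 kg; through holes 12 mm wide at y = +50 and -50 mm. Pale grip bar on the middle of its top: 22 (x) x 60 (y) x 34 mm high (bar top at z = 46 mm). Origin: centre of the plate's underside. Starts flat on the base, pins through its holes with 2 mm play; must rise 30 mm to come clear.
- plinth: White plaster block 60 (x) x 130 (y) x 36 mm high, loose on the table; each short end has a notch through its full height, 20 mm wide (x), 25 mm deep (y), open at the end; set on the base, a pin stands in each notch with 6 mm play. Origin: centre of its underside, long axis y. About 0.27 kg. Either way round is right.
- drum: Solid white plaster drum, upright cylinder 56 mm in diameter, 45 mm high. Origin at the centre of its underside. About 0.13 kg, loose on the table.
- slab: Thin square white plaster slab 62 x 62 x 16 mm thick, lying flat. Origin at the centre of its underside, x and y along its sides. About 0.075 kg, loose on the table.
- tube: Hollow white plaster tube standing upright, 46 mm outer and 28 mm inner diameter, 62 mm high, open at both ends. Origin at the centre of its underside. About 0.08 kg, loose on the table.
Things that resemble listed ones, but are neither listed nor needed, are in the scene too. What is shaped like the template but purple is not meant.

How it is judged:
By the outcome, as a careful person would: the job done as asked, in the order asked, and still so for the second after the job is handed in, with the robot touching nothing.
It also fails if it takes over 128 s, if anything falls off the work surface, if the arm or the gripper's body presses on something with over 40 N, if the wrist force passes 120 N, or if a joint passes its speed limit or range.

## Working session

There is one attempt and no reset: what is moved stays moved. The work goes in short steps, Python scripts to look and compute and a tool call to move; the robot and the scene stay as the last step left them, time stands still between calls to the robot, and variables do not carry over. Pictures are saved under pics/ and viewed, at most 14 in all, crops included, and the job is handed in when it is done.

Besides the shell and the picture viewer there is one more tool, called after "Emit:" in YAML: its name, and indented under it one key for each argument. servo_tool: Moves the arm, as the interface text tells. Its arguments: {"type":"object","properties":{"increments":{"type":"array","items":{"type":"array","items":{"type":"number"}}}},"required":["increments"]}

```bash
mkdir -p pics; cat > h.py <<'E'
import numpy as np, cv2
from bench import arm
from scipy.spatial.transform import Rotation as R
def snap(n,fn=None):
    d=arm.get_image(n)
    if fn: cv2.imwrite(fn,d["color"][:,:,::-1])
    return d
def cam(d):
    Rm=cv2.Rodrigues(np.array(d["rvec"],float))[0]; t=np.array(d["tvec"],float).reshape(3)
    return Rm,t
def K(d): return np.array([[d["fx"],0,d["cx"]],[0,d["fy"],d["cy"]],[0,0,1.]]), np.array([d["k1"],0,0,0,0.])
def ray(d,px):
    Km,D=K(d);Rm,t=cam(d)
    u=cv2.undistortPoints(np.array(px,float).reshape(1,1,2),Km,D).reshape(2)
    return -Rm.T@t, Rm.T@np.array([u[0],u[1],1])
def onz(d,px,z):
    o,v=ray(d,px); return o+v*(z-o[2])/v[2]
def tri(d1,p1,d2,p2):
    o1,v1=ray(d1,p1);o2,v2=ray(d2,p2)
    v1=v1/np.linalg.norm(v1);v2=v2/np.linalg.norm(v2)
    s=np.linalg.lstsq(np.c_[v1,-v2],o2-o1,rcond=None)[0]
    a=o1+v1*s[0];b=o2+v2*s[1]
    return (a+b)/2,np.linalg.norm(a-b)
def proj(d,P):
    Km,D=K(d)
    return cv2.projectPoints(np.array(P,float).reshape(-1,1,3),np.array(d["rvec"],float),np.array(d["tvec"],float),Km,D)[0].reshape(-1,2)
E
python3 - <<'E'
from h import *
np.set_printoptions(precision=2,suppress=True)
print(arm.read_state())
for n in("top","side"):
    d=snap(n,f"pics/{n}0.png"); Rm,t=cam(d); print(n,-Rm.T@t,Rm[2],d["fx"],d["k1"])
    for th in("base","sheet","template","plinth","drum","slab","tube"):
        for r in arm.spot_point(n,th)[:4]: 
            print(th,np.round(r["centre"],1),round(r["p"],2), onz(d,r["centre"],0 if th!="template" else 18)[:2])
E
```

```text
{'clock': 0.0, 'joints': array([ 1.36,  0.39,  0.01, -0.  , -1.19, -0.26]), 'joint_vel': array([-0., -0.,  0.,  0.,  0.,  0.]), 'joint_efforts': array([ -0.  , -39.23,  18.84,   4.19,  -0.  ,   0.  ]), 'position': array([281.56, 557.34, 230.21]), 'ee_rot': array([ 0.97, -0.23, -0.  ,  0.  ]), 'contact_force': array([-0.5 ,  0.67, -0.59]), 'wrist_torque': array([0.06, 0.02, 0.01]), 'grasp_force': 0.0, 'gripper_width': 85.53755252252746}
top [ 248.19   -1.98 1387.67] [ 0.17 -0.02 -0.99] 469.05905342929117 -0.07332526007548155
base [396.5 216.3] 0.6 [ 447.96 -269.72]
template [403.7 280.4] 0.96 [ 257.33 -282.75]
template [401.7 211.7] 0.95 [ 459.24 -282.18]
template [427.7 156.5] 0.8 [ 629.5  -367.09]
plinth [314.7 204.3] 0.94 [483.22 -23.9 ]
plinth [368.8 149.4] 0.68 [ 655.27 -189.79]
drum [307.4 150.5] 0.75 [650.22  -1.11]
drum [315.3 205.9] 0.53 [478.37 -25.71]
slab [368.8 148.9] 0.92 [ 656.87 -189.82]
slab [397.7 215.9] 0.47 [ 449.19 -273.39]
tube [237.  159.2] 0.59 [621.49 213.49]
side [ 333.95 -818.36  707.89] [ 0.12  0.76 -0.64] 375.9696149200905 -0.0350189078691557
base [329.7 283. ] 0.65 [ 447.79 -274.  ]
base [357.6 159.2] 0.47 [642.77 225.06]
sheet [300.  155.4] 0.97 [452.47 285.17]
template [421.8 302.5] 0.69 [ 631.74 -375.72]
template [245.7 295.6] 0.63 [ 254.45 -289.45]
template [335.9 278.3] 0.58 [ 461.59 -277.09]
plinth [322.3 215.5] 0.63 [472.94 -37.11]
drum [380.2 201.4] 0.66 [651.98  -6.53]
slab [404.4 249.3] 0.94 [ 656.38 -202.8 ]
slab [380.1 201.4] 0.61 [651.69  -6.48]
tube [357.7 162.5] 0.73 [638.07 205.37]
```

View pics/top0.png

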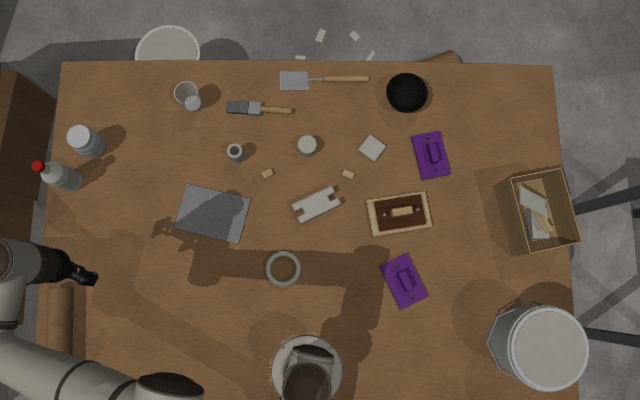

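View pics/side0.png

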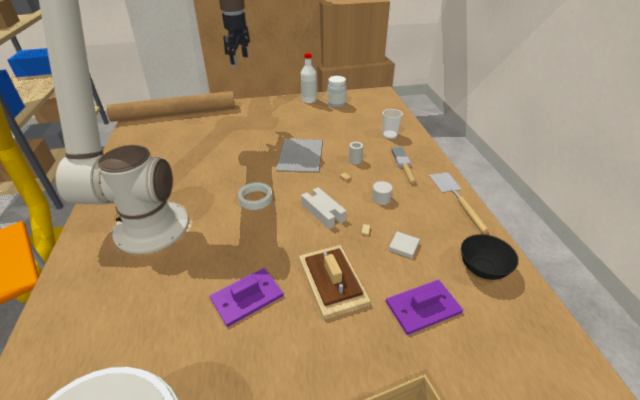

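The top view shows the base with the dark template at (400,213) and the grey card at (213,212). The plinth is at (317,204), the drum at (307,145), the slab at (372,148) and the tube at (235,152). The two purple templates are decoys. Next I fit model silhouettes in both views.

```bash
cat > fit.py <<'E'
from h import *
from scipy.optimize import minimize
def box(a,b,c,z0=0,cx=0,cy=0): return np.array([[cx+sx*a/2,cy+sy*b/2,z] for sx in(-1,1) for sy in(-1,1) for z in(z0,z0+c)],float)
def cyl(d,h): 
    a=np.linspace(0,2*np.pi,40,endpoint=False); return np.array([[d/2*np.cos(t),d/2*np.sin(t),z] for t in a for z in(0,h)])
M={"base":[box(110,180,18)],"sheet":[box(140,200,6)],"drum":[cyl(56,45)],"tube":[cyl(46,62)],"slab":[box(62,62,16)],
 "plinth":[box(60,80,36)]+[box(20,130,36,0,s*20,0) for s in(-1,1)],"bar":[box(22,60,34,12)],"template":[box(90,140,12)]}
S=4
def render(d,parts,p,win):
    x0,y0,w,h=win; im=np.zeros((h*S,w*S),np.uint8)
    Rz=R.from_euler("z",p[3]).as_matrix()
    for P in parts:
        q=proj(d,P@Rz.T+[p[0],p[1],p[2]])
        hull=cv2.convexHull(((q-[x0,y0]+.5)*S*16-8).astype(np.int32))
        cv2.fillConvexPoly(im,hull,255,shift=4)
    return cv2.resize(im,(w,h),interpolation=cv2.INTER_AREA)/255.
def mask(d,name,c,rad=50):
    im=d["color"]; x0,y0=max(0,int(c[0]-rad)),max(0,int(c[1]-rad)); sub=im[y0:y0+2*rad,x0:x0+2*rad]
    hsv=cv2.cvtColor(sub,cv2.COLOR_RGB2HSV).astype(int); f=sub.astype(int)
    return (x0,y0,sub.shape[1],sub.shape[0]),sub,hsv
def soft(sub,test,near):
    m=test.astype(np.uint8); n,l,st,ce=cv2.connectedComponentsWithStats(m,connectivity=4)
    best=min((i for i in range(1,n) if st[i,4]>25),key=lambda i:np.hypot(*(ce[i]-near)))
    m=(l==best).astype(np.uint8)
    cs,_=cv2.findContours(m,cv2.RETR_EXTERNAL,cv2.CHAIN_APPROX_NONE); o=np.zeros_like(m); cv2.drawContours(o,cs,-1,1,-1)
    return o.astype(float)
def fit(parts,views,p0,free):
    p0=np.array(p0,float); sc=np.array([4,4,4,.08])[free]
    def f(q):
        p=p0.copy(); p[free]+=q*sc
        return sum(np.abs(render(d,parts,p,w)-m).sum()/m.sum() for d,m,w in views)
    best=min((minimize(f,s,method="Nelder-Mead",options=dict(xatol=.01,fatol=1e-4,initial_simplex=s+np.r_[np.zeros((1,len(sc))),1.5*np.eye(len(sc))])) for s in (np.zeros(len(sc)),np.random.default_rng(0).normal(0,.7,len(sc)))),key=lambda r:r.fun)
    p=p0.copy(); p[free]+=best.x*sc; return p,best.fun
E
python3 - <<'E'
from fit import *
d={n:snap(n) for n in("top","side")}
G={"plinth":(478,-28,0),"drum":(651,-4,0),"slab":(656,-196,0),"tube":(630,209,0),"sheet":(452,285,0),"base":(448,-272,0)}
rows=[]
for n,g in G.items():
    a=[]
    for c in d:
        q=proj(d[c],[[g[0],g[1],8 if n!="tube" else 40]])[0]; r=34 if n in("base","sheet") else 34
        w,sub,hsv=mask(d[c],n,q,r); x,y=int(q[0]-w[0]),int(q[1]-w[1])
        print(n,c,"centre",hsv[y,x],"corner",hsv[3,3],hsv[-4,-4],"medS",np.median(hsv[...,1]))
        a.append(cv2.resize(sub,(260,260),interpolation=cv2.INTER_CUBIC))
    rows.append(np.vstack(a))
im=np.vstack([np.hstack(rows[:3]),np.hstack(rows[3:])]); cv2.imwrite("pics/crops.png",cv2.resize(im,(450,600))[:,:,::-1])
E
```

```text
plinth top centre [ 23  21 149] corner [ 15 115 122] [ 15 113 117] medS 113.0
plinth side centre [ 24  19 211] corner [ 17 125 181] [ 17 128 178] medS 126.0
drum top centre [ 23  21 148] corner [ 14 116 121] [ 16 114 116] medS 114.0
drum side centre [ 24  26 146] corner [ 17 127 183] [ 17 127 181] medS 126.0
slab top centre [ 21  22 149] corner [ 15 114 123] [ 15 113 120] medS 113.0
slab side centre [ 26  18 214] corner [ 17 125 186] [ 17 125 187] medS 126.0
tube top centre [ 15 126  67] corner [ 15 112 116] [ 15 114 114] medS 114.0
tube side centre [ 24  25 144] corner [ 17 127 183] [ 21  33 207] medS 127.0
sheet top centre [30  3 79] corner [ 15 112 116] [ 15 117 120] medS 10.0
sheet side centre [ 24  10 127] corner [ 17 130 173] [ 17 126 184] medS 126.0
base top centre [ 18 104 130] corner [ 15 113 117] [ 15 116 114] medS 114.0
base side centre [ 13 173 112] corner [ 17 128 182] [ 16 130 141] medS 127.0
```

View pics/crops.png

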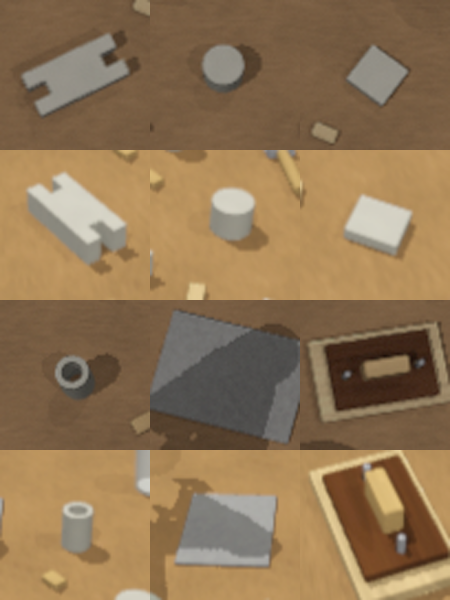

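The crops show clean silhouettes for all six pieces, and the template sits on the pale base with both pins through it. Fitting now.

```bash
cat > m1.py <<'E'
from fit import *
np.set_printoptions(precision=2,suppress=True)
d={n:snap(n) for n in("top","side")}
G={"plinth":(478,-28,0,-1.1),"drum":(651,-4,0,0),"slab":(656,-196,0,.7),"tube":(630,209,0,0),"sheet":(452,285,0,.2)}
for n,g in G.items():
    V=[]
    for c in d:
        q=proj(d[c],[[g[0],g[1],8 if n!="tube" else 30]])[0]
        w,sub,hsv=mask(d[c],n,q,34 if n!="sheet" else 48)
        m=soft(sub,hsv[...,1]<68,q-w[:2]); V.append((d[c],m,w))
    fr=[0,1,2] if n in("drum","tube") else [0,1,2,3]
    if n=="plinth": 
        r=min((fit(M[n],V,g[:3]+(y,),fr) for y in(-1.1,1.1,-1.3,1.3)),key=lambda r:r[1])
    elif n in("slab","sheet"): r=min((fit(M[n],V,g[:3]+(y,),fr) for y in(-.2,.2,.6,.9)),key=lambda r:r[1])
    else: r=fit(M[n],V,g,fr)
    r1=[fit(M[n],[v],r[0],[i for i in fr if i!=2])[0] for v in V]
    r2=fit(M[n],V,[*r[0][:2],0,r[0][3]],[i for i in fr if i!=2])
    print(n,r[0],round(r[1],3),"z=0:",r2[0],round(r2[1],3),"single",r1[0],r1[1])
for c in d:
    q=proj(d[c],[[450,-274,18]])[0]; w,sub,hsv=mask(d[c],"base",q,46)
    print(c,"profile V",hsv[int(q[1]-w[1]),::2,2],"S",hsv[int(q[1]-w[1]),::2,1])
E
python3 m1.py
```

```text
plinth [477.63 -25.82   3.55  -2.68] 0.1 z=0: [478.43 -25.16   0.    -2.69] 0.129 single [478.48 -26.56   3.55  -2.69] [476.95 -25.14   3.55  -2.69]
drum [656.85   0.8    4.82   0.  ] 0.138 z=0: [658.55   2.45   0.     0.  ] 0.231 single [657.79   0.4    4.82   0.  ] [655.75   1.     4.82   0.  ]
slab [ 656.09 -196.46    4.78    0.92] 0.114 z=0: [ 657.05 -195.46    0.      0.91] 0.199 single [ 656.89 -196.68    4.78    0.94] [ 655.29 -196.59    4.78    0.92]
tube [630.3  212.23   5.87   0.  ] 0.19 z=0: [631.63 213.96   0.     0.  ] 0.262 single [631.66 212.63   5.87   0.  ] [629.88 213.11   5.87   0.  ]
sheet [453.44 282.28   4.75  -0.24] 0.063 z=0: [454.17 284.67   0.    -0.24] 0.102 single [454.22 281.94   4.75  -0.23] [453.09 282.29   4.75  -0.24]
top profile V [120 119 115 116 116 115 109  98 131 157 157 119  60  63  60  97 106  57
  51  81 138 150 148 144 130 128 116  84  71  65  65  64  66  66  67  68
 113 156 147 108 121 119 119 117 116 120] S [111 114 115 114 114 113 117 117  86  83  83  92 145 154 136   3  10 161
 180 116 105 102 103 103 108 108 108 115 122 145 149 147 158 158 160 154
  93  83  87 116 114 118 114 116 114 115]
side profile V [141 145 184 186 186 187 187 187 184 181 177 162 223 219 151 109 112 115
 114 107 102 109 112 135 148 156 156 155 154  81  99 108 110 105 111 126
 199 189 186 189 189 189 188 188 191 192] S [134 132 126 126 127 127 127 125 128 125 127 110  86  88 117 175 173 169
 168 169 170 173 171 132 126 124 126 125 126 154 173 175 174 172 175 150
  97 115 127 125 127 125 128 125 125 122]
```

```bash
cat > m2.py <<'E'
from fit import *
np.set_printoptions(precision=3,suppress=True)
d={n:snap(n) for n in("top","side")}
V=[];T=[]
for c in d:
    q=proj(d[c],[[450,-274,14]])[0]; w,sub,hsv=mask(d[c],"base",q,48)
    t=hsv[...,1]<(100 if c=="top" else 108)
    V.append((d[c],soft(sub,t,q-w[:2]),w)); 
    t2=(hsv[...,1]>(132 if c=="top" else 148)); T.append((d[c],soft(sub,t2,q-w[:2]),w))
    print(c,V[-1][1].sum(),T[-1][1].sum())
    pic=np.hstack([sub,np.repeat((V[-1][1]*255).astype(np.uint8)[...,None],3,2),np.repeat((T[-1][1]*255).astype(np.uint8)[...,None],3,2)])
    cv2.imwrite(f"pics/b_{c}.png",cv2.resize(pic,None,fx=2.7,fy=2.7)[:,:,::-1])
for n,VV,z in(("base",V,4.8),("template",T,22.8)):
    for zf in(1,0):
        fr=[0,1,2,3] if zf else [0,1,3]
        r=min((fit(M[n],VV,(450,-274,z,y),fr) for y in(-.15,.15)),key=lambda r:r[1]); print(n,zf,r)
    print([fit(M[n],[v],r[0],[0,1,3])[0] for v in VV])
a=cv2.imread("pics/b_top.png");b=cv2.imread("pics/b_side.png");cv2.imwrite("pics/b.png",np.vstack([a,b]))
E
python3 m2.py
```

```text
top 2253.0 1370.0
side 3185.0 1447.0
base 1 (array([ 454.98 , -272.948,    4.292,    0.166]), np.float64(0.07752240737190776))
base 0 (array([ 454.913, -273.22 ,    4.8  ,    0.158]), np.float64(0.07849343076368108))
[array([ 455.516, -273.709,    4.8  ,    0.164]), array([ 454.202, -272.41 ,    4.8  ,    0.165])]
template 1 (array([ 455.687, -273.231,   18.439,    0.165]), np.float64(0.5318635744593894))
template 0 (array([ 454.465, -272.669,   22.8  ,    0.157]), np.float64(0.5400286740435811))
[array([ 455.626, -272.841,   22.8  ,    0.172]), array([ 453.548, -273.083,   22.8  ,    0.139])]
```

View pics/b.png

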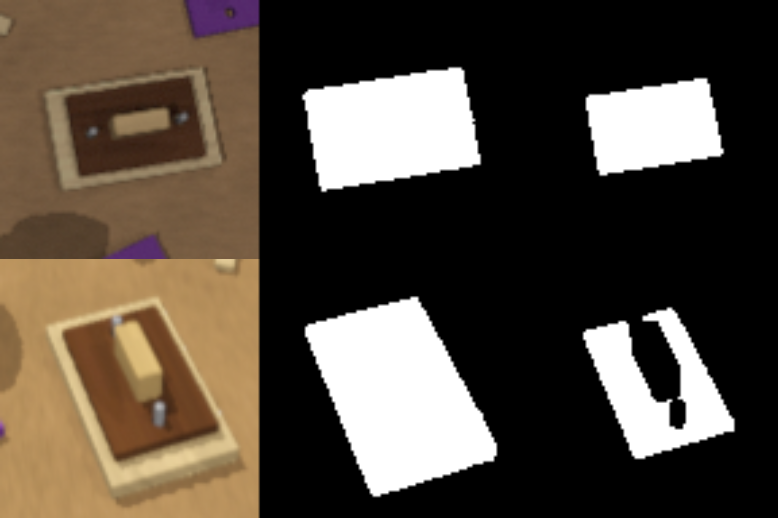

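```bash
cat >> h.py <<'E'
def go(x,y,z,a):
    """increments (m, deg) from the measured pose to tool-down with tool x axis at world angle a"""
    s=arm.read_state(); R0=R.from_quat(s["ee_rot"])
    xa=np.array([np.cos(a),np.sin(a),0]); za=np.array([0,0,-1.]); Rt=np.c_[xa,np.cross(za,xa),za]
    dp=R0.inv().apply(np.array([x,y,z])-s["position"])/1000
    rv=(R0.inv()*R.from_matrix(Rt)).as_rotvec(degrees=True)
    print("t%.2f"%s["clock"],"pos",np.round(s["position"],1),"F",np.round(s["contact_force"],1),"w%.1f g%.1f"%(s["gripper_width"],s["grasp_force"]),"inc",np.round(dp,4),np.round(rv,2))
E
python3 -c "
from h import *
go(455,-273,150,.166-np.pi/2)
go(455,-273,35,.166-np.pi/2)"
```

```text
t1.10 pos [281.8 557.8 231.3] F [ 0.9 -0.  -0.2] w85.4 g0.0 inc [0.5292 0.6635 0.0814] [ 0.   -0.   53.69]
t1.10 pos [281.8 557.8 231.3] F [ 0.9 -0.  -0.2] w85.4 g0.0 inc [0.5292 0.6635 0.1964] [ 0.   -0.   53.69]
```

Emit:
servo_tool:
  increments:
    - [1,0.0106,0.0133,0.001,0,0,1]
    - [1,0.0318,0.04,0.004,0,0,3]
    - [1,0.0635,0.08,0.009,0,0,6]
    - [1,0.0953,0.12,0.014,0,0,10]
    - [1,0.127,0.16,0.019,0,0,13]
    - [1,0.159,0.2,0.024,0,0,16]
    - [1,0.191,0.24,0.029,0,0,19]
    - [1,0.222,0.28,0.034,0,0,22.5]
    - [1,0.254,0.319,0.039,0,0,26]
    - [1,0.286,0.358,0.044,0,0,29]
    - [1,0.318,0.398,0.049,0,0,32]
    - [1,0.349,0.438,0.054,0,0,35.5]

```text
clock: 2.6
position: [395.1, 7.3, 177.5]
ee_rot: [0.855, -0.518, 0.0, -0.0]
contact_force: [0.9, 0.6, -0.2]
gripper_width: 85.4
grasp_force: 0.0
```

```bash
python3 -c "
from h import *
go(455,-273,120,.166-np.pi/2)"
```

```text
t2.60 pos [395.1   7.3 177.5] F [ 0.9  0.6 -0.2] w85.4 g0.0 inc [0.2762 0.0767 0.0575] [-0.07  0.   18.05]
```

Emit:
servo_tool:
  increments:
    - [1,0.045,0.0125,0.009,0,0,3]
    - [1,0.09,0.025,0.018,0,0,6]
    - [1,0.135,0.0375,0.027,0,0,9]
    - [1,0.18,0.05,0.036,0,0,12]
    - [1,0.22,0.061,0.045,0,0,15]
    - [1,0.255,0.071,0.052,0,0,17]
    - [1,0.27,0.075,0.056,0,0,18]
    - [1,0.2762,0.0767,0.0575,0,0,18.05]
    - [1,0.2762,0.0767,0.0575,0,0,18.05]
    - [1,0.2762,0.0767,0.0575,0,0,18.05]

```text
clock: 3.85
position: [456.2, -269.8, 120.2]
ee_rot: [0.764, -0.645, 0.0, -0.0]
contact_force: [0.3, -1.2, -0.8]
gripper_width: 85.2
grasp_force: 0.0
```

```bash
python3 -c "
from h import *
go(455,-273,35,.166-np.pi/2)
a=snap('top')['color'];b=snap('side')['color']
f=lambda i,x,y:cv2.resize(i[y-60:y+60,x-60:x+60],(400,400),interpolation=cv2.INTER_CUBIC)
cv2.imwrite('pics/c1.png',np.hstack([f(a,400,210),f(b,335,260)])[:,:,::-1])"
```

```text
t3.85 pos [ 456.2 -269.8  120.2] F [ 0.3 -1.2 -0.8] w85.2 g0.0 inc [0.0029 0.0018 0.0852] [-0.03 -0.    0.21]
```

View pics/c1.png

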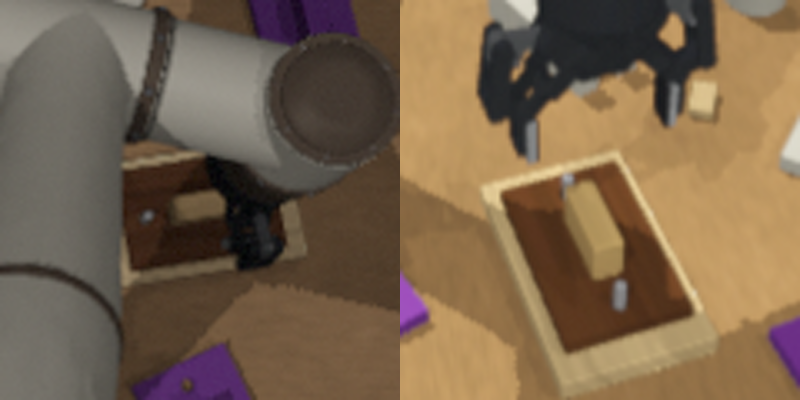

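The side view shows the open fingers straddling the bar, with tips at about (314,246) and (357,235). I descend to the grasp height.

Emit:
servo_tool:
  increments:
    - [1,0.001,0.0006,0.01,0,0,0.1]
    - [1,0.002,0.0012,0.028,0,0,0.2]
    - [1,0.0029,0.0018,0.046,0,0,0.2]
    - [1,0.0029,0.0018,0.064,0,0,0.2]
    - [1,0.0029,0.0018,0.078,0,0,0.2]
    - [1,0.0029,0.0018,0.0852,0,0,0.2]
    - [1,0.0029,0.0018,0.0852,0,0,0.2]
    - [1,0.0029,0.0018,0.0852,0,0,0.2]

```text
clock: 4.95
position: [455.5, -274.0, 35.1]
ee_rot: [0.763, -0.646, 0.001, -0.0]
contact_force: [0.1, 0.2, -0.2]
gripper_width: 85.1
grasp_force: 0.0
```

```bash
python3 -c "
from h import *
go(455,-273,35,.166-np.pi/2)
b=snap('side');print(proj(b,[[455,-273,120+13],[455,-273,35+13]]))
x,y=330,270
cv2.imwrite('pics/c2.png',cv2.resize(b['color'][y-40:y+40,x-50:x+50],(800,640)[:2],interpolation=cv2.INTER_CUBIC)[:600,:,::-1])"
```

```text
t4.95 pos [ 455.5 -274.    35.1] F [ 0.1  0.2 -0.2] w85.1 g0.0 inc [-0.001   0.0003  0.0001] [-0.06 -0.03 -0.05]
[[333.5699674  242.58269922]
 [332.95064753 268.84828159]]
```

View pics/c2.png

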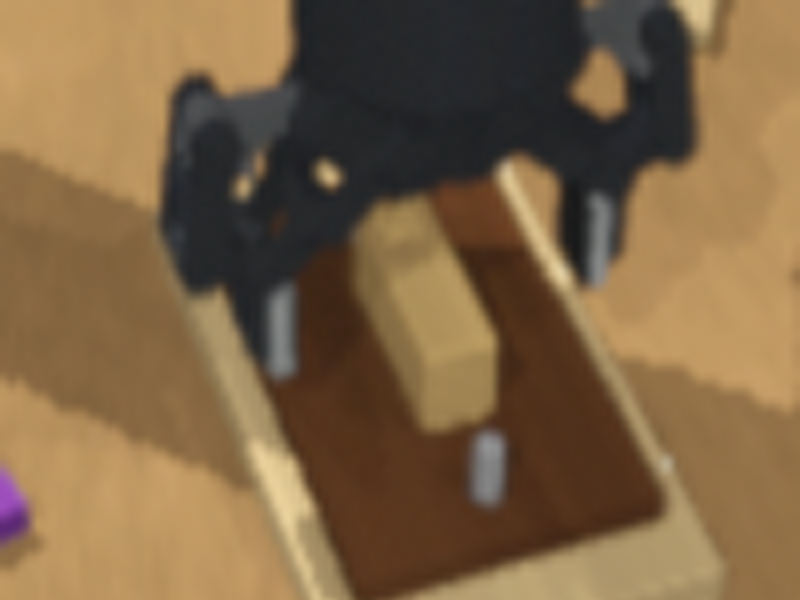

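The finger midpoint (335,271) agrees with the bar centre across its width, so I close.

Emit:
servo_tool:
  increments:
    - [0.5,0,0,0,0,0,0]
    - [0.3,0,0,0,0,0,0]
    - [0.2,0,0,0,0,0,0]
    - [0.1,0,0,0,0,0,0]
    - [0,0,0,0,0,0,0]
    - [0,0,0,0,0,0,0]
    - [0,0,0,0,0,0,0]
    - [0,0,0,0,0,0,0]

```text
clock: 6.0
position: [455.2, -273.9, 34.9]
ee_rot: [0.763, -0.646, 0.0, -0.0]
contact_force: [-0.9, 0.5, 4.5]
gripper_width: 21.1
grasp_force: 60.0
```

```bash
python3 -c "
from h import *
go(455,-273,85,.166-np.pi/2)"
```

```text
t6.00 pos [ 455.2 -273.9   34.9] F [-0.9  0.5  4.5] w21.1 g60.0 inc [-0.0009  0.     -0.0501] [-0.02 -0.02 -0.05]
```

Emit:
servo_tool:
  increments:
    - [0,0,0,-0.003,0,0,0]
    - [0,0,0,-0.008,0,0,0]
    - [0,0,0,-0.014,0,0,0]
    - [0,0,0,-0.02,0,0,0]
    - [0,0,0,-0.027,0,0,0]
    - [0,0,0,-0.034,0,0,0]
    - [0,0,0,-0.044,0,0,0]
    - [0,0,0,-0.06,0,0,0]
    - [0,0,0,-0.08,0,0,0]
    - [0,0,0,-0.1,0,0,0]
    - [0,0,0,-0.11,0,0,0]
    - [0,0,0,-0.11,0,0,0]

```text
clock: 7.5
position: [455.3, -273.9, 145.3]
ee_rot: [0.763, -0.647, 0.001, -0.0]
contact_force: [0.5, 0.0, -3.5]
gripper_width: 21.3
grasp_force: 59.2
```

```bash
python3 -c "
from h import *
go(454,282.5,110,-.237-np.pi/2)
go(454,282.5,110,-.237+np.pi/2)
print(arm.read_state()['joints'])"
```

```text
t7.50 pos [ 455.3 -273.9  145.3] F [ 0.5  0.  -3.5] w21.3 g59.2 inc [-0.5491 -0.09    0.0352] [-1.000e-01 -1.000e-02  2.302e+01]
t7.50 pos [ 455.3 -273.9  145.3] F [ 0.5  0.  -3.5] w21.3 g59.2 inc [-0.5491 -0.09    0.0352] [ 2.0000e-02 -1.3000e-01 -1.5698e+02]
[-2.36136662e-01  3.07430535e-01 -3.44637617e-01 -1.36177193e-04
 -9.17048814e-01  4.01013389e-01]
```

Emit:
servo_tool:
  increments:
    - [0,-0.008,-0.0013,0,0,0,0.3]
    - [0,-0.027,-0.0044,0.001,0,0,1]
    - [0,-0.058,-0.0095,0.003,0,0,2.5]
    - [0,-0.098,-0.016,0.006,0,0,4]
    - [0,-0.138,-0.0226,0.009,0,0,6]
    - [0,-0.178,-0.0292,0.012,0,0,7.5]
    - [0,-0.218,-0.0357,0.014,0,0,9]
    - [0,-0.258,-0.0423,0.017,0,0,11]
    - [0,-0.298,-0.0488,0.019,0,0,12.5]
    - [0,-0.338,-0.0554,0.022,0,0,14]
    - [0,-0.378,-0.062,0.024,0,0,16]
    - [0,-0.418,-0.0685,0.027,0,0,17.5]

```text
clock: 9.0
position: [453.0, 151.1, 116.8]
ee_rot: [-0.655, 0.755, 0.0, -0.001]
contact_force: [1.3, -1.7, -1.6]
gripper_width: 20.9
grasp_force: 59.1
```

```bash
python3 -c "
from h import *
go(453.8,281.8,100,-.237-np.pi/2)"
```

```text
t9.00 pos [453.  151.1 116.8] F [ 1.3 -1.7 -1.6] w20.9 g59.1 inc [-0.1295  0.0176  0.0167] [ 0.06 -0.06  5.49]
```

Emit:
servo_tool:
  increments:
    - [0,-0.04,0.0054,0.005,0,0,1.7]
    - [0,-0.075,0.0102,0.01,0,0,3.2]
    - [0,-0.102,0.0139,0.013,0,0,4.3]
    - [0,-0.119,0.0162,0.015,0,0,5]
    - [0,-0.127,0.0173,0.0165,0,0,5.4]
    - [0,-0.1295,0.0176,0.0167,0,0,5.49]
    - [0,-0.1295,0.0176,0.0167,0,0,5.49]
    - [0,-0.1295,0.0176,0.0167,0,0,5.49]

```text
clock: 10.0
position: [454.7, 279.8, 101.1]
ee_rot: [-0.618, 0.786, 0.0, 0.0]
contact_force: [0.1, -0.3, -2.1]
gripper_width: 20.7
grasp_force: 59.1
```

```bash
python3 -c "
from h import *
go(453.8,281.8,28,-.237-np.pi/2)"
```

```text
t10.00 pos [454.7 279.8 101.1] F [ 0.1 -0.3 -2.1] w20.7 g59.1 inc [-0.0018  0.0013  0.0731] [ 0.    0.   -0.01]
```

Descend to 5 mm above contact, then creep.

Emit:
servo_tool:
  increments:
    - [0,-0.0009,0.0006,0.01,0,0,0]
    - [0,-0.0018,0.0013,0.028,0,0,0]
    - [0,-0.0018,0.0013,0.046,0,0,0]
    - [0,-0.0018,0.0013,0.06,0,0,0]
    - [0,-0.0018,0.0013,0.069,0,0,0]
    - [0,-0.0018,0.0013,0.0731,0,0,0]
    - [0,-0.0018,0.0013,0.0741,0,0,0]
    - [0,-0.0018,0.0013,0.0751,0,0,0]
    - [0,-0.0018,0.0013,0.0756,0,0,0]
    - [0,-0.0018,0.0013,0.0761,0,0,0]

```text
clock: 11.25
position: [453.9, 282.6, 25.1]
ee_rot: [-0.619, 0.786, 0.0, 0.0]
contact_force: [0.2, -0.1, -1.3]
gripper_width: 21.3
grasp_force: 59.1
```

Emit:
servo_tool:
  increments:
    - [0,0,0,0.0006,0,0,0]
    - [0,0,0,0.0012,0,0,0]
    - [0,0,0,0.0018,0,0,0]
    - [0,0,0,0.0018,0,0,0]

```text
clock: 11.75
position: [453.8, 282.5, 23.0]
ee_rot: [-0.619, 0.786, -0.0, -0.0]
contact_force: [0.6, 0.1, -1.8]
gripper_width: 21.3
grasp_force: 59.2
```

Emit:
servo_tool:
  increments:
    - [0,0,0,0.0004,0,0,0]
    - [0,0,0,0.0008,0,0,0]
    - [0,0,0,0.0008,0,0,0]

```text
clock: 12.12
position: [453.8, 282.5, 22.9]
ee_rot: [-0.619, 0.785, -0.0, 0.0]
contact_force: [-3.4, -0.8, 5.5]
gripper_width: 21.4
grasp_force: 60.2
```

Contact. I release and rise.

Emit:
servo_tool:
  increments:
    - [0.3,0,0,0,0,0,0]
    - [0.45,0,0,0,0,0,0]
    - [0.6,0,0,0,0,0,0]
    - [0.8,0,0,-0.004,0,0,0]
    - [1,0,0,-0.02,0,0,0]
    - [1,0,0,-0.045,0,0,0]
    - [1,0,0,-0.08,0,0,0]
    - [1,0,0,-0.115,0,0,0]
    - [1,0,0,-0.14,0,0,0]
    - [1,0,0,-0.15,0,0,0]
    - [1,0,0,-0.15,0,0,0]

```text
clock: 13.5
position: [453.8, 282.5, 172.4]
ee_rot: [-0.619, 0.786, 0.0, 0.0]
contact_force: [-0.4, -0.0, -0.5]
gripper_width: 85.4
grasp_force: 0.0
```

```bash
python3 -c "
from h import *
go(477.6,-25.9,110,.460-np.pi/2)"
cat > m3.py <<'E'
from fit import *
np.set_printoptions(precision=3,suppress=True)
d=snap("side")
q=proj(d,[[454,282,15]])[0]; w,sub,hsv=mask(d,"t",q,45)
m=soft(sub,hsv[...,1]>148,q-w[:2]); print(m.sum(),fit(M["template"],[(d,m,w)],(454,282,10,-.237),[0,1,3]))
cv2.imwrite("pics/t.png",cv2.resize(np.hstack([sub,np.repeat((m*255).astype(np.uint8)[...,None],3,2)]),None,fx=4.4,fy=4.4,interpolation=cv2.INTER_CUBIC)[:,:,::-1])
E
python3 m3.py
```

```text
t13.50 pos [453.8 282.5 172.4] F [-0.4 -0.  -0.5] w85.4 g0.0 inc [ 0.2943 -0.0954  0.0622] [-2.000e-02  4.000e-02 -3.991e+01]
437.0 (array([454.3  , 286.814,  10.   ,  -0.181]), np.float64(0.5115089514066496))
```

View pics/t.png

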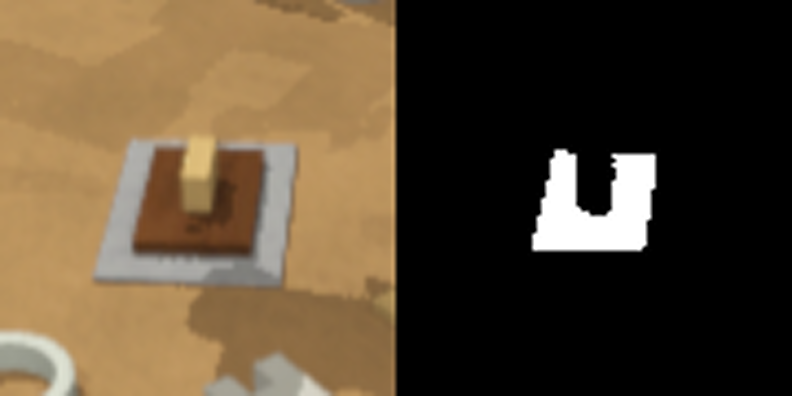

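The template lies flat and centred on the card. Next, the plinth.

Emit:
servo_tool:
  increments:
    - [1,0.009,-0.003,0.002,0,0,-1.2]
    - [1,0.034,-0.011,0.007,0,0,-4.6]
    - [1,0.075,-0.0243,0.016,0,0,-10]
    - [1,0.12,-0.0389,0.025,0,0,-16]
    - [1,0.165,-0.0535,0.035,0,0,-22]
    - [1,0.21,-0.068,0.044,0,0,-28]
    - [1,0.25,-0.081,0.053,0,0,-34]
    - [1,0.278,-0.09,0.059,0,0,-38]
    - [1,0.29,-0.094,0.061,0,0,-39.6]
    - [1,0.2943,-0.0954,0.0622,0,0,-39.9]
    - [1,0.2943,-0.0954,0.0622,0,0,-39.9]
    - [1,0.2943,-0.0954,0.0622,0,0,-39.9]

```text
clock: 15.05
position: [477.6, -25.6, 109.9]
ee_rot: [0.85, -0.527, -0.0, 0.0]
contact_force: [0.7, -0.2, -0.6]
gripper_width: 85.2
grasp_force: 0.0
```

```bash
python3 -c "
from h import *
go(477.6,-25.9,5,.460-np.pi/2)"
```

```text
t15.05 pos [477.6 -25.6 109.9] F [ 0.7 -0.2 -0.6] w85.2 g0.0 inc [3.000e-04 1.000e-04 1.049e-01] [0.01 0.   0.04]
```

Emit:
servo_tool:
  increments:
    - [1,0.0003,0,0.015,0,0,0]
    - [1,0.0003,0,0.04,0,0,0]
    - [1,0.0003,0,0.065,0,0,0]
    - [1,0.0003,0,0.085,0,0,0]
    - [1,0.0003,0,0.098,0,0,0]
    - [1,0.0003,0,0.1049,0,0,0]
    - [0.85,0.0003,0,0.1049,0,0,0]
    - [0.75,0.0003,0,0.1049,0,0,0]
    - [0.65,0.0003,0,0.1049,0,0,0]
    - [0.5,0.0003,0,0.1049,0,0,0]
    - [0,0.0003,0,0.1049,0,0,0]
    - [0,0.0003,0,0.1049,0,0,0]

```text
clock: 16.55
position: [478.4, -26.1, 6.1]
ee_rot: [0.85, -0.527, 0.001, -0.001]
contact_force: [-0.7, 0.7, 6.2]
gripper_width: 59.2
grasp_force: 66.5
```

Emit:
servo_tool:
  increments:
    - [0,0,0,0,0,0,0]
    - [0,0,0,-0.003,0,0,0]
    - [0,0,0,-0.012,0,0,0]
    - [0,0,0,-0.03,0,0,0]
    - [0,0,0,-0.055,0,0,0]
    - [0,0,0,-0.08,0,0,0]
    - [0,0,0,-0.1,0,0,0]
    - [0,0,0,-0.113,0,0,0]
    - [0,0,0,-0.12,0,0,0]
    - [0,0,0,-0.12,0,0,0]

```text
clock: 17.8
position: [477.7, -26.2, 125.1]
ee_rot: [0.85, -0.527, -0.0, -0.0]
contact_force: [-0.6, 0.7, -2.4]
gripper_width: 59.0
grasp_force: 65.5
```

```bash
python3 -c "
from h import *
go(455,-273.2,110,.165-np.pi/2)"
```

```text
t17.80 pos [477.7 -26.2 125.1] F [-0.6  0.7 -2.4] w59.0 g65.5 inc [0.2112 0.13   0.0151] [-1.00e-02  1.00e-02  1.69e+01]
```

Emit:
servo_tool:
  increments:
    - [0,0.005,0.003,0,0,0,0.5]
    - [0,0.02,0.0123,0.001,0,0,1.6]
    - [0,0.045,0.0277,0.003,0,0,3.6]
    - [0,0.075,0.0462,0.005,0,0,6]
    - [0,0.105,0.0646,0.008,0,0,8.4]
    - [0,0.135,0.0831,0.01,0,0,10.8]
    - [0,0.165,0.1016,0.012,0,0,13.2]
    - [0,0.188,0.1157,0.014,0,0,15]
    - [0,0.203,0.125,0.015,0,0,16.3]
    - [0,0.21,0.1293,0.0151,0,0,16.8]
    - [0,0.2112,0.13,0.0151,0,0,16.9]
    - [0,0.2112,0.13,0.0151,0,0,16.9]

```text
clock: 19.3
position: [455.1, -272.7, 110.1]
ee_rot: [0.763, -0.646, -0.0, -0.0]
contact_force: [-0.2, 0.0, -1.4]
gripper_width: 59.1
grasp_force: 65.4
```

Emit:
servo_tool:
  increments:
    - [0,0,0,0.005,0,0,0]
    - [0,0,0,0.017,0,0,0]
    - [0,0,0,0.027,0,0,0]
    - [0,0,0,0.03,0,0,0]
    - [0,0,0,0.03,0,0,0]

```text
clock: 19.92
position: [454.9, -273.2, 79.6]
ee_rot: [0.763, -0.646, -0.0, 0.0]
contact_force: [-0.1, -0.4, -2.7]
gripper_width: 59.1
grasp_force: 65.4
```

```bash
python3 -c "
from h import *
go(455,-273.2,28,.165-np.pi/2)
b=snap('side');x,y=335,255
cv2.imwrite('pics/c3.png',cv2.resize(b['color'][y-40:y+50,x-50:x+50],(640,576),interpolation=cv2.INTER_CUBIC)[:,:,::-1])"
```

```text
t19.93 pos [ 454.9 -273.2   79.6] F [-0.1 -0.4 -2.7] w59.1 g65.4 inc [ 0.0001 -0.0001  0.0516] [0.05 0.02 0.01]
```

View pics/c3.png

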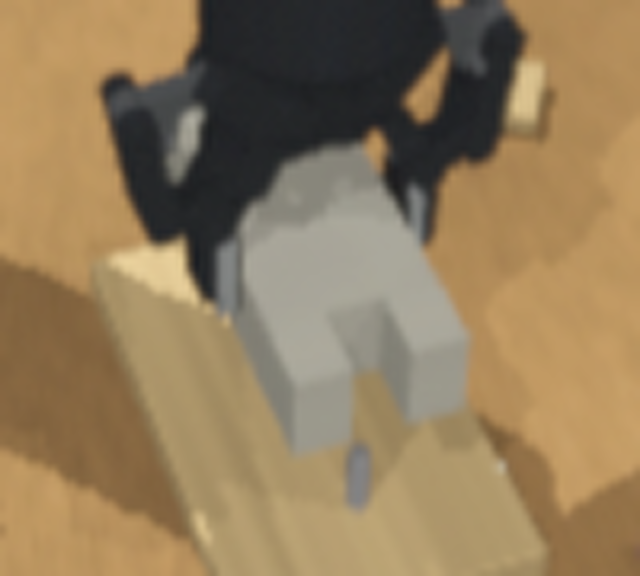

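The near pin top shows at crop (358,450) and the notch mouth at about (380,428). I check that gap by projection.

```bash
cat > m4.py <<'E'
from fit import *
np.set_printoptions(precision=2,suppress=True)
b=snap("side"); Rz=R.from_euler("z",.165).as_matrix(); x,y=335,255
crop=lambda q:(q-[x-50,y-40]+.5)*6.4
for z0 in (0,4.8):
    P=np.array([[0,-50,18],[0,-50,48]])@Rz.T+[454.9,-273.1,z0]; print("pin base/top pred",z0,crop(proj(b,P)))
    zb=79.6-5.1+z0
    Q=np.array([[-30,-65,0],[-10,-65,0],[10,-65,0],[30,-65,0],[-10,-40,36],[10,-40,36]])@Rz.T+[454.9,-273.2,zb]
    print("plinth pred",z0,crop(proj(b,Q)))
E
python3 m4.py
```

```text
pin base/top pred 0 [[359.98 509.54]
 [362.55 455.51]]
plinth pred 0 [[296.31 464.98]
 [353.69 448.26]
 [410.35 431.73]
 [466.3  415.39]
 [328.15 320.07]
 [385.36 304.23]]
pin base/top pred 4.8 [[360.38 501.06]
 [362.97 446.63]]
plinth pred 4.8 [[296.49 455.73]
 [354.09 439.  ]
 [410.98 422.46]
 [467.15 406.11]
 [328.46 310.22]
 [385.89 294.38]]
```

The prediction matches to about 1 mm, well inside the play, so I lower.

Emit:
servo_tool:
  increments:
    - [0,0,0.0004,0.004,0,0,0]
    - [0,0,0.0007,0.012,0,0,0]
    - [0,0,0.0007,0.021,0,0,0]
    - [0,0,0.0007,0.03,0,0,0]
    - [0,0,0.0007,0.039,0,0,0]
    - [0,0,0.0007,0.046,0,0,0]
    - [0,0,0.0007,0.05,0,0,0]
    - [0,0,0.0007,0.052,0,0,0]
    - [0,0,0.0007,0.0535,0,0,0]
    - [0,0,0.0007,0.0545,0,0,0]
    - [0,0,0.0007,0.0545,0,0,0]

```text
clock: 21.4
position: [454.4, -273.3, 25.6]
ee_rot: [0.763, -0.646, 0.0, -0.0]
contact_force: [0.4, 0.8, -2.5]
gripper_width: 59.3
grasp_force: 65.4
```

Emit:
servo_tool:
  increments:
    - [0,0,0,0.0006,0,0,0]
    - [0,0,0,0.0012,0,0,0]
    - [0,0,0,0.0018,0,0,0]
    - [0,0,0,0.0018,0,0,0]

```text
clock: 21.9
position: [454.4, -273.3, 24.1]
ee_rot: [0.763, -0.646, 0.0, -0.0]
contact_force: [-1.6, 0.8, 1.4]
gripper_width: 59.2
grasp_force: 65.9
```

Emit:
servo_tool:
  increments:
    - [0,0,0,0.0004,0,0,0]
    - [0,0,0,0.0004,0,0,0]

```text
clock: 22.15
position: [454.4, -273.3, 24.1]
ee_rot: [0.763, -0.646, 0.0, -0.0]
contact_force: [-2.9, 2.1, 5.4]
gripper_width: 59.2
grasp_force: 66.7
```

Emit:
servo_tool:
  increments:
    - [0.75,0,0,0,0,0,0]
    - [0.85,0,0,0,0,0,0]
    - [1,0,0,0,0,0,0]
    - [1,0,0,-0.002,0,0,0]
    - [1,0,0,-0.015,0,0,0]
    - [1,0,0,-0.04,0,0,0]
    - [1,0,0,-0.075,0,0,0]
    - [1,0,0,-0.11,0,0,0]
    - [1,0,0,-0.13,0,0,0]
    - [1,0,0,-0.135,0,0,0]
    - [1,0,0,-0.135,0,0,0]

```text
clock: 23.52
position: [454.1, -273.2, 158.4]
ee_rot: [0.763, -0.646, 0.0, -0.0]
contact_force: [-0.2, -0.4, -0.5]
gripper_width: 85.3
grasp_force: 0.0
```

```bash
python3 -c "
from h import *
go(656.6,.8,120,-1.0)
go(656.6,.8,120,-.6)"
```

```text
t23.52 pos [ 454.1 -273.2  158.4] F [-0.2 -0.4 -0.5] w85.3 g0.0 inc [-0.237  -0.2447  0.0385] [-2.000e-02  1.000e-02 -2.326e+01]
t23.52 pos [ 454.1 -273.2  158.4] F [-0.2 -0.4 -0.5] w85.3 g0.0 inc [-0.237  -0.2447  0.0385] [-2.000e-02  0.000e+00 -4.618e+01]
```

Emit:
servo_tool:
  increments:
    - [1,-0.008,-0.008,0.001,0,0,0]
    - [1,-0.027,-0.028,0.004,0,0,0]
    - [1,-0.057,-0.059,0.009,0,0,0]
    - [1,-0.09,-0.093,0.015,0,0,0]
    - [1,-0.125,-0.129,0.02,0,0,0]
    - [1,-0.16,-0.165,0.026,0,0,0]
    - [1,-0.192,-0.198,0.031,0,0,0]
    - [1,-0.217,-0.224,0.035,0,0,0]
    - [1,-0.23,-0.238,0.038,0,0,0]
    - [1,-0.237,-0.2448,0.0385,0,0,0]
    - [1,-0.237,-0.2448,0.0385,0,0,0]
    - [1,-0.237,-0.2448,0.0385,0,0,0]

```text
clock: 25.02
position: [656.3, -0.2, 120.1]
ee_rot: [0.763, -0.647, -0.0, 0.0]
contact_force: [-0.2, 0.1, -0.4]
gripper_width: 85.1
grasp_force: 0.0
```

```bash
python3 -c "
from h import *
go(656.8,.8,15,.165-np.pi/2)"
cat > m5.py <<'E'
from fit import *
np.set_printoptions(precision=2,suppress=True)
d={n:snap(n) for n in("top","side")}
V=[]
for c in d:
    q=proj(d[c],[[454.9,-273,40]])[0]; w,sub,hsv=mask(d[c],"p",q,45)
    m=soft(sub,hsv[...,1]<58,q-w[:2]); V.append((d[c],m,w)); print(c,m.sum())
r=fit(M["plinth"],V,(454.9,-273,22.8,.165),[0,1,2,3]); print(r)
print([fit(M["plinth"],[v],(*r[0][:2],22.8,r[0][3]),[0,1,3]) for v in V])
cv2.imwrite("pics/p.png",cv2.resize(np.hstack([d[c]["color"][v[2][1]:v[2][1]+90,v[2][0]:v[2][0]+90] for c,v in zip(d,V)]),None,fx=4.4,fy=4.4,interpolation=cv2.INTER_CUBIC)[:,:,::-1])
E
python3 m5.py
```

```text
t25.02 pos [ 6.563e+02 -2.000e-01  1.201e+02] F [-0.2  0.1 -0.4] w85.1 g0.0 inc [-0.001  -0.0006  0.1051] [ 0.01  0.   -0.06]
top 914.0
side 1541.0
(array([ 454.91, -271.81,   20.74,    0.17]), np.float64(0.15245482337761349))
[(array([ 455.39, -272.53,   22.8 ,    0.16]), np.float64(0.08512464066589437)), (array([ 453.61, -272.59,   22.8 ,    0.16]), np.float64(0.0505045106946088))]
```

View pics/p.png

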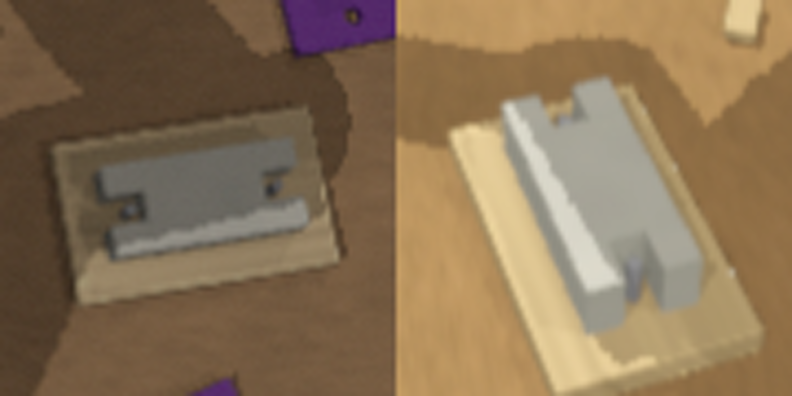

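The plinth is seated flat with a pin in each notch. Next I grasp the drum.

Emit:
servo_tool:
  increments:
    - [1,-0.0005,-0.0003,0.015,0,0,0]
    - [1,-0.001,-0.0006,0.04,0,0,0]
    - [1,-0.001,-0.0006,0.065,0,0,0]
    - [1,-0.001,-0.0006,0.09,0,0,0]
    - [1,-0.001,-0.0006,0.105,0,0,0]
    - [1,-0.001,-0.0006,0.112,0,0,0]
    - [0.8,-0.001,-0.0006,0.112,0,0,0]
    - [0.72,-0.001,-0.0006,0.112,0,0,0]
    - [0.66,-0.001,-0.0006,0.112,0,0,0]
    - [0.6,-0.001,-0.0006,0.112,0,0,0]
    - [0.5,-0.001,-0.0006,0.112,0,0,0]
    - [0,-0.001,-0.0006,0.112,0,0,0]

```text
clock: 26.62
position: [658.0, 1.9, 9.1]
ee_rot: [0.763, -0.646, 0.001, -0.001]
contact_force: [-1.8, 0.4, 6.3]
gripper_width: 54.5
grasp_force: 63.7
```

Emit:
servo_tool:
  increments:
    - [0,0,0,0,0,0,0]
    - [0,0,0,-0.003,0,0,0]
    - [0,0,0,-0.012,0,0,0]
    - [0,0,0,-0.03,0,0,0]
    - [0,0,0,-0.055,0,0,0]
    - [0,0,0,-0.085,0,0,0]
    - [0,0,0,-0.113,0,0,0]
    - [0,0,0,-0.13,0,0,0]
    - [0,0,0,-0.135,0,0,0]
    - [0,0,0,-0.135,0,0,0]

```text
clock: 27.88
position: [656.9, 1.8, 142.4]
ee_rot: [0.763, -0.646, -0.0, 0.0]
contact_force: [0.7, 0.3, -1.1]
gripper_width: 54.5
grasp_force: 63.4
```

```bash
python3 -c "
from h import *
go(454.5,-272.9,110,.165-np.pi/2)"
```

```text
t27.88 pos [656.9   1.8 142.4] F [ 0.7  0.3 -1.1] w54.5 g63.4 inc [0.2377 0.2447 0.0325] [ 0.04  0.02 -0.01]
```

Emit:
servo_tool:
  increments:
    - [0,0.008,0.008,0.001,0,0,0]
    - [0,0.027,0.028,0.004,0,0,0]
    - [0,0.057,0.059,0.008,0,0,0]
    - [0,0.09,0.093,0.012,0,0,0]
    - [0,0.125,0.129,0.017,0,0,0]
    - [0,0.16,0.165,0.022,0,0,0]
    - [0,0.192,0.198,0.026,0,0,0]
    - [0,0.217,0.224,0.029,0,0,0]
    - [0,0.23,0.238,0.031,0,0,0]
    - [0,0.237,0.2447,0.0325,0,0,0]
    - [0,0.237,0.2447,0.0325,0,0,0]
    - [0,0.237,0.2447,0.0325,0,0,0]

```text
clock: 29.38
position: [455.6, -271.7, 110.4]
ee_rot: [0.763, -0.646, 0.0, -0.0]
contact_force: [0.6, -0.4, -1.3]
gripper_width: 54.9
grasp_force: 63.4
```

Emit:
servo_tool:
  increments:
    - [0,0,0,0.006,0,0,0]
    - [0,0,0,0.019,0,0,0]
    - [0,0,0,0.032,0,0,0]
    - [0,0,0,0.038,0,0,0]
    - [0,0,0,0.039,0,0,0]
    - [0,0,0,0.039,0,0,0]

```text
clock: 30.12
position: [455.1, -272.3, 71.4]
ee_rot: [0.763, -0.646, 0.0, -0.0]
contact_force: [-0.2, -0.2, -1.9]
gripper_width: 54.7
grasp_force: 63.5
```

```bash
cat > m6.py <<'E'
from fit import *
import sys
go(454.5,-272.2,64,.165-np.pi/2)
b=snap("side"); Rz=R.from_euler("z",.165).as_matrix(); x0,y0=285,205
p=arm.read_state()["position"]; off=float(sys.argv[1]); name=sys.argv[2]
im=cv2.resize(b["color"][y0:y0+100,x0:x0+110],None,fx=6,fy=6,interpolation=cv2.INTER_CUBIC)[:,:,::-1].copy()
def draw(P,col):
    h=cv2.convexHull(((proj(b,P)-[x0,y0]+.5)*6).astype(np.int32)); cv2.polylines(im,[h],True,col,1)
for P in M["plinth"]: draw(P@Rz.T+[454.5,-272.7,22.8],(0,255,0))
for P in M[name]: draw(P@Rz.T+[p[0],p[1],p[2]-off+4.8],(0,0,255))
cv2.imwrite(f"pics/o_{name}.png",im)
E
python3 m6.py 8 drum
```

```text
t30.12 pos [ 455.1 -272.3   71.4] F [-0.2 -0.2 -1.9] w54.7 g63.5 inc [-0.0002  0.0005  0.0074] [-0.01 -0.01  0.  ]
```

View pics/o_drum.png

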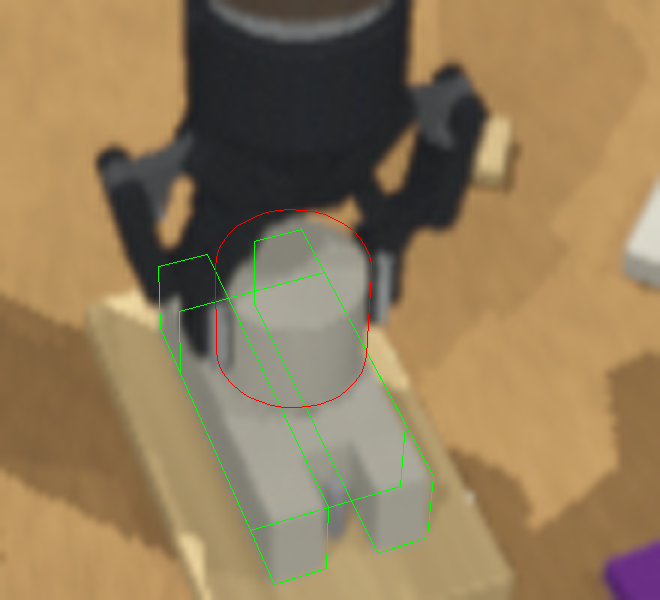

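The overlay shows the drum bottom at about (298,405), matching its prediction over the plinth outline. I lower and creep to contact.

Emit:
servo_tool:
  increments:
    - [0,-0.0002,0.0003,0.003,0,0,0]
    - [0,-0.0002,0.0005,0.006,0,0,0]
    - [0,-0.0002,0.0005,0.0072,0,0,0]
    - [0,-0.0002,0.0005,0.0078,0,0,0]
    - [0,-0.0002,0.0005,0.0084,0,0,0]
    - [0,-0.0002,0.0005,0.0084,0,0,0]

```text
clock: 30.92
position: [454.4, -272.1, 63.1]
ee_rot: [0.763, -0.646, 0.0, -0.0]
contact_force: [-0.1, 0.2, -0.2]
gripper_width: 54.6
grasp_force: 63.5
```

Emit:
servo_tool:
  increments:
    - [0,0,0,0.0005,0,0,0]
    - [0,0,0,0.001,0,0,0]
    - [0,0,0,0.001,0,0,0]

```text
clock: 31.3
position: [454.4, -272.1, 63.0]
ee_rot: [0.763, -0.646, 0.0, 0.0]
contact_force: [-2.8, 1.9, 6.9]
gripper_width: 54.9
grasp_force: 64.0
```

Emit:
servo_tool:
  increments:
    - [0.7,0,0,0,0,0,0]
    - [0.82,0,0,0,0,0,0]
    - [1,0,0,0,0,0,0]
    - [1,0,0,-0.002,0,0,0]
    - [1,0,0,-0.015,0,0,0]
    - [1,0,0,-0.04,0,0,0]
    - [1,0,0,-0.075,0,0,0]
    - [1,0,0,-0.1,0,0,0]
    - [1,0,0,-0.11,0,0,0]
    - [1,0,0,-0.11,0,0,0]

```text
clock: 32.55
position: [454.5, -272.1, 172.5]
ee_rot: [0.763, -0.646, 0.001, -0.0]
contact_force: [1.0, -0.6, 0.8]
gripper_width: 85.6
grasp_force: 0.0
```

```bash
python3 -c "
from h import *
go(656.1,-196.5,100,.92-np.pi/2)"
```

```text
t32.55 pos [ 454.5 -272.1  172.5] F [ 1.  -0.6  0.8] w85.6 g0.0 inc [-0.0415 -0.2112  0.0728] [ -0.07  -0.05 -43.26]
```

Emit:
servo_tool:
  increments:
    - [1,-0.001,-0.006,0,0,0,-1]
    - [1,-0.005,-0.024,0.003,0,0,-5]
    - [1,-0.011,-0.055,0.012,0,0,-11]
    - [1,-0.018,-0.09,0.025,0,0,-18]
    - [1,-0.025,-0.126,0.04,0,0,-25]
    - [1,-0.031,-0.16,0.053,0,0,-32]
    - [1,-0.037,-0.188,0.064,0,0,-38]
    - [1,-0.04,-0.204,0.07,0,0,-42]
    - [1,-0.0415,-0.2112,0.0728,0,0,-43.2]
    - [1,-0.0415,-0.2112,0.0728,0,0,-43.2]
    - [1,-0.0415,-0.2112,0.0728,0,0,-43.2]

```text
clock: 33.92
position: [655.4, -196.7, 99.2]
ee_rot: [0.947, -0.321, -0.0, 0.0]
contact_force: [-1.1, 0.4, 0.2]
gripper_width: 85.3
grasp_force: 0.0
```

```bash
cat > m7.py <<'E'
from fit import *
np.set_printoptions(precision=2,suppress=True)
go(656.1,-196.5,1,.92-np.pi/2)
d={n:snap(n) for n in("top","side")}
for c in d:
    q=proj(d[c],[[454.6,-272.7,90]])[0]; w,sub,hsv=mask(d[c],"p",q,45)
    m=soft(sub,hsv[...,1]<58,q-w[:2]); Rz=R.from_euler("z",.165).as_matrix()
    tot=lambda p:[P@Rz.T+[454.5,-272.7,22.8] for P in M["plinth"]]+[P+[p[0],p[1],58.8] for P in M["drum"]]
    def f(p):
        return np.abs(np.maximum(render(d[c],M["plinth"],(454.5+p[2],-272.7+p[3],22.8,.165),w),render(d[c],M["drum"],(p[0],p[1],58.8,0),w))-m).sum()/m.sum()
    r=minimize(f,[454.5,-272.7,0,0],method="Nelder-Mead",options=dict(initial_simplex=np.array([454.5,-272.7,0,0])+np.r_[np.zeros((1,4)),4*np.eye(4)]))
    print(c,m.sum(),"drum",r.x[:2],"plinth",454.5+r.x[2],-272.7+r.x[3],r.fun)
E
python3 m7.py
```

```text
t33.92 pos [ 655.4 -196.7   99.2] F [-1.1  0.4  0.2] w85.3 g0.0 inc [ 0.  -0.   0.1] [ 0.01  0.01 -0.1 ]
top 930.0 drum [ 454.49 -271.37] plinth 455.3810575001289 -272.4838447324164 0.09293274298966898
side 1654.0 drum [ 452.54 -274.84] plinth 453.8835079456806 -272.97169334396796 0.04305190032482158
```

The drum sits within about 1 mm of the plinth centre. Next I grasp the slab.

Emit:
servo_tool:
  increments:
    - [1,0,0,0.015,0,0,0]
    - [1,0,0,0.04,0,0,0]
    - [1,0,0,0.065,0,0,0]
    - [1,0,0,0.085,0,0,0]
    - [1,0,0,0.095,0,0,0]
    - [1,0,0,0.098,0,0,0]
    - [0.85,0,0,0.098,0,0,0]
    - [0.78,0,0,0.098,0,0,0]
    - [0.72,0,0,0.098,0,0,0]
    - [0.66,0,0,0.098,0,0,0]
    - [0.5,0,0,0.098,0,0,0]
    - [0,0,0,0.098,0,0,0]

```text
clock: 35.52
position: [656.8, -196.5, 2.8]
ee_rot: [0.947, -0.32, 0.001, -0.0]
contact_force: [-1.0, -0.0, 6.7]
gripper_width: 60.1
grasp_force: 65.3
```

Emit:
servo_tool:
  increments:
    - [0,0,0,0,0,0,0]
    - [0,0,0,-0.003,0,0,0]
    - [0,0,0,-0.012,0,0,0]
    - [0,0,0,-0.03,0,0,0]
    - [0,0,0,-0.06,0,0,0]
    - [0,0,0,-0.1,0,0,0]
    - [0,0,0,-0.14,0,0,0]
    - [0,0,0,-0.165,0,0,0]
    - [0,0,0,-0.17,0,0,0]
    - [0,0,0,-0.17,0,0,0]

```text
clock: 36.78
position: [655.4, -196.3, 171.0]
ee_rot: [0.947, -0.32, -0.0, -0.0]
contact_force: [-1.2, -0.4, -0.5]
gripper_width: 59.8
grasp_force: 64.8
```

```bash
python3 -c "
from h import *
go(454.3,-272.6,150,.165-np.pi/2)"
```

```text
t36.77 pos [ 655.4 -196.3  171. ] F [-1.2 -0.4 -0.5] w59.8 g64.8 inc [-0.1136  0.1827  0.021 ] [-0.000e+00  3.000e-02  4.319e+01]
```

Emit:
servo_tool:
  increments:
    - [0,-0.003,0.005,0,0,0,1.2]
    - [0,-0.012,0.019,0.001,0,0,4.5]
    - [0,-0.028,0.045,0.004,0,0,10.5]
    - [0,-0.046,0.074,0.008,0,0,17.5]
    - [0,-0.064,0.103,0.012,0,0,24.5]
    - [0,-0.082,0.132,0.015,0,0,31]
    - [0,-0.098,0.157,0.018,0,0,37]
    - [0,-0.108,0.174,0.02,0,0,41]
    - [0,-0.112,0.181,0.021,0,0,42.8]
    - [0,-0.1136,0.1827,0.021,0,0,43.2]
    - [0,-0.1136,0.1827,0.021,0,0,43.2]
    - [0,-0.1136,0.1827,0.021,0,0,43.2]

```text
clock: 38.28
position: [455.4, -272.6, 150.1]
ee_rot: [0.763, -0.646, 0.0, -0.0]
contact_force: [-0.9, -0.4, -0.4]
gripper_width: 59.8
grasp_force: 64.7
```

```bash
python3 -c "
from h import *
go(454.3,-272.6,105,.165-np.pi/2)"
```

```text
t38.27 pos [ 455.4 -272.6  150.1] F [-0.9 -0.4 -0.4] w59.8 g64.7 inc [-0.0002  0.0011  0.0451] [-0.01 -0.01  0.05]
```

Emit:
servo_tool:
  increments:
    - [0,0,0.0004,0.006,0,0,0]
    - [0,-0.0002,0.0008,0.019,0,0,0]
    - [0,-0.0002,0.0009,0.032,0,0,0]
    - [0,-0.0002,0.0009,0.041,0,0,0]
    - [0,-0.0002,0.0009,0.0451,0,0,0]
    - [0,-0.0002,0.0009,0.0463,0,0,0]
    - [0,-0.0002,0.0009,0.0471,0,0,0]
    - [0,-0.0002,0.0009,0.0476,0,0,0]
    - [0,-0.0002,0.0009,0.0476,0,0,0]

```text
clock: 39.4
position: [453.9, -272.8, 102.7]
ee_rot: [0.763, -0.646, 0.0, -0.0]
contact_force: [-0.6, -0.1, -0.4]
gripper_width: 60.0
grasp_force: 64.8
```

Emit:
servo_tool:
  increments:
    - [0,0,0,0.0005,0,0,0]
    - [0,0,0,0.001,0,0,0]
    - [0,0,0,0.001,0,0,0]

```text
clock: 39.78
position: [453.9, -272.8, 101.7]
ee_rot: [0.763, -0.646, 0.0, -0.0]
contact_force: [-0.6, 0.5, 0.8]
gripper_width: 60.0
grasp_force: 64.9
```

Emit:
servo_tool:
  increments:
    - [0,0,0,0.0005,0,0,0]
    - [0,0,0,0.0005,0,0,0]

```text
clock: 40.02
position: [453.9, -272.8, 101.7]
ee_rot: [0.763, -0.646, 0.0, -0.0]
contact_force: [-1.5, 1.6, 5.8]
gripper_width: 60.0
grasp_force: 65.4
```

Emit:
servo_tool:
  increments:
    - [0.76,0,0,0,0,0,0]
    - [0.86,0,0,0,0,0,0]
    - [1,0,0,0,0,0,0]
    - [1,0,0,-0.002,0,0,0]
    - [1,0,0,-0.015,0,0,0]
    - [1,0,0,-0.04,0,0,0]
    - [1,0,0,-0.07,0,0,0]
    - [1,0,0,-0.09,0,0,0]
    - [1,0,0,-0.095,0,0,0]
    - [1,0,0,-0.095,0,0,0]

```text
clock: 41.28
position: [453.7, -272.7, 196.2]
ee_rot: [0.763, -0.646, 0.0, -0.0]
contact_force: [-0.6, 0.2, 0.4]
gripper_width: 85.7
grasp_force: 0.0
```

```bash
python3 -c "
from h import *
go(630.4,212.4,130,.165-np.pi/2)"
```

```text
t41.27 pos [ 453.7 -272.7  196.2] F [-0.6  0.2  0.4] w85.7 g0.0 inc [-0.4495 -0.2539  0.0663] [-0.02  0.   -0.  ]
```

Emit:
servo_tool:
  increments:
    - [1,-0.009,-0.005,0,0,0,0]
    - [1,-0.036,-0.02,0.004,0,0,0]
    - [1,-0.077,-0.0435,0.01,0,0,0]
    - [1,-0.12,-0.0678,0.017,0,0,0]
    - [1,-0.163,-0.092,0.024,0,0,0]
    - [1,-0.206,-0.1163,0.03,0,0,0]
    - [1,-0.249,-0.1406,0.037,0,0,0]
    - [1,-0.292,-0.1649,0.043,0,0,0]
    - [1,-0.335,-0.1892,0.049,0,0,0]
    - [1,-0.375,-0.2118,0.055,0,0,0]
    - [1,-0.41,-0.2316,0.06,0,0,0]
    - [1,-0.434,-0.2451,0.064,0,0,0]

```text
clock: 42.78
position: [623.9, 197.9, 130.2]
ee_rot: [0.763, -0.646, -0.0, 0.001]
contact_force: [-0.2, 0.6, 1.0]
gripper_width: 85.7
grasp_force: 0.0
```

Emit:
servo_tool:
  increments:
    - [1,-0.012,-0.0067,0.002,0,0,0]
    - [1,-0.0155,-0.0088,0.0023,0,0,0]
    - [1,-0.0155,-0.0088,0.0023,0,0,0]

```text
clock: 43.15
position: [630.1, 211.8, 129.6]
ee_rot: [0.763, -0.647, -0.0, 0.0]
contact_force: [0.3, 0.0, -0.4]
gripper_width: 85.6
grasp_force: 0.0
```

```bash
cat > m8.py <<'E'
from fit import *
np.set_printoptions(precision=2,suppress=True)
d={n:snap(n) for n in("top","side")}
go(630.4,212.4,22,.165-np.pi/2)
Rz=R.from_euler("z",.165).as_matrix(); ims=[]
for c in d:
    q=proj(d[c],[[454.6,-272.7,90]])[0]; w,sub,hsv=mask(d[c],"p",q,45)
    m=soft(sub,hsv[...,1]<58,q-w[:2])
    def f(p):
        rr=[render(d[c],M["plinth"],(454.6,-272.7,22.8,.165),w),render(d[c],M["drum"],(p[2],p[3],58.8,0),w),render(d[c],M["slab"],(p[0],p[1],103.8,.165),w)]
        return np.abs(np.max(rr,0)-m).sum()/m.sum()
    x=np.array([454.,-272.7,454,-272.7])
    r=minimize(f,x,method="Nelder-Mead",options=dict(initial_simplex=x+np.r_[np.zeros((1,4)),4*np.eye(4)]))
    print(c,m.sum(),"slab",r.x[:2],"drum",r.x[2:],r.fun); ims.append(cv2.resize(sub,(396,396),interpolation=cv2.INTER_CUBIC))
cv2.imwrite("pics/s.png",np.hstack(ims)[:,:,::-1])
E
python3 m8.py
```

```text
t43.25 pos [630.2 211.5 130. ] F [-0.1  0.1  0.8] w85.2 g0.0 inc [-0.   -0.    0.11] [-0.    0.   -0.05]
top 1003.0 slab [ 454.67 -273.65] drum [ 454.34 -269.04] 0.08384649971653667
side 1964.0 slab [ 452.5  -273.78] drum [ 454.59 -270.26] 0.046252146479773174
```

View pics/s.png

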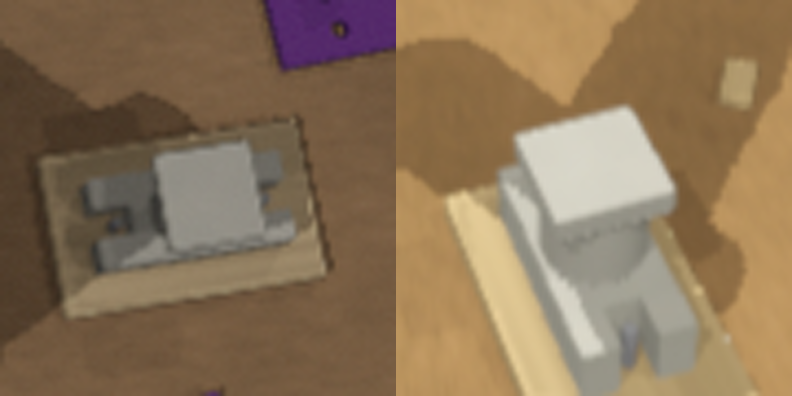

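The slab sits flat and centred on the drum. Next I grasp the tube.

Emit:
servo_tool:
  increments:
    - [1,0,0,0.015,0,0,0]
    - [1,0,0,0.04,0,0,0]
    - [1,0,0,0.065,0,0,0]
    - [1,0,0,0.09,0,0,0]
    - [1,0,0,0.103,0,0,0]
    - [1,0,0,0.107,0,0,0]
    - [0.8,0,0,0.107,0,0,0]
    - [0.66,0,0,0.107,0,0,0]
    - [0.58,0,0,0.107,0,0,0]
    - [0.52,0,0,0.107,0,0,0]
    - [0.4,0,0,0.107,0,0,0]
    - [0,0,0,0.107,0,0,0]

```text
clock: 44.75
position: [631.0, 212.6, 23.9]
ee_rot: [0.763, -0.646, 0.0, -0.001]
contact_force: [-0.4, -0.0, 6.2]
gripper_width: 45.1
grasp_force: 60.5
```

Emit:
servo_tool:
  increments:
    - [0,0,0,0,0,0,0]
    - [0,0,0,-0.003,0,0,0]
    - [0,0,0,-0.012,0,0,0]
    - [0,0,0,-0.03,0,0,0]
    - [0,0,0,-0.06,0,0,0]
    - [0,0,0,-0.1,0,0,0]
    - [0,0,0,-0.14,0,0,0]
    - [0,0,0,-0.165,0,0,0]
    - [0,0,0,-0.17,0,0,0]
    - [0,0,0,-0.17,0,0,0]

```text
clock: 46.0
position: [630.0, 212.3, 192.5]
ee_rot: [0.763, -0.647, -0.0, 0.0]
contact_force: [-0.0, -0.9, -1.0]
gripper_width: 45.0
grasp_force: 61.2
```

```bash
python3 -c "
from h import *
go(453.7,-273.2,175,.165-np.pi/2)"
```

```text
t46.00 pos [630.  212.3 192.5] F [-0.  -0.9 -1. ] w45.0 g61.2 inc [0.45   0.2535 0.0175] [ 0.03  0.02 -0.01]
```

Emit:
servo_tool:
  increments:
    - [0,0.008,0.0045,0,0,0,0]
    - [0,0.032,0.018,0,0,0,0]
    - [0,0.07,0.0394,0.002,0,0,0]
    - [0,0.112,0.0631,0.004,0,0,0]
    - [0,0.154,0.0868,0.006,0,0,0]
    - [0,0.196,0.1104,0.008,0,0,0]
    - [0,0.238,0.1341,0.01,0,0,0]
    - [0,0.28,0.1577,0.012,0,0,0]
    - [0,0.322,0.1814,0.014,0,0,0]
    - [0,0.36,0.2028,0.015,0,0,0]
    - [0,0.395,0.2225,0.016,0,0,0]
    - [0,0.425,0.2394,0.017,0,0,0]

```text
clock: 47.5
position: [462.2, -247.6, 174.6]
ee_rot: [0.763, -0.647, -0.001, 0.001]
contact_force: [0.5, 0.3, -0.9]
gripper_width: 44.7
grasp_force: 61.3
```

Emit:
servo_tool:
  increments:
    - [0,0.016,0.009,0.0005,0,0,0]
    - [0,0.023,0.013,0.0005,0,0,0]
    - [0,0.025,0.0141,0.0005,0,0,0]
    - [0,0.025,0.0141,0.0005,0,0,0]
    - [0,0.025,0.0141,0.0005,0,0,0]

```text
clock: 48.12
position: [454.6, -272.5, 175.3]
ee_rot: [0.763, -0.646, 0.0, -0.0]
contact_force: [0.3, -0.3, -1.5]
gripper_width: 45.4
grasp_force: 61.3
```

```bash
python3 -c "
from h import *
go(453.7,-273.2,142,.165-np.pi/2)"
```

```text
t48.12 pos [ 454.6 -272.5  175.3] F [ 0.3 -0.3 -1.5] w45.4 g61.3 inc [0.0005 0.001  0.0333] [-0.01  0.    0.07]
```

Emit:
servo_tool:
  increments:
    - [0,0.0002,0.0004,0.006,0,0,0]
    - [0,0.0005,0.0008,0.018,0,0,0]
    - [0,0.0005,0.0008,0.028,0,0,0]
    - [0,0.0005,0.0008,0.0333,0,0,0]
    - [0,0.0005,0.0008,0.0345,0,0,0]
    - [0,0.0005,0.0008,0.0353,0,0,0]
    - [0,0.0005,0.0008,0.0353,0,0,0]

```text
clock: 49.0
position: [453.8, -273.9, 140.2]
ee_rot: [0.763, -0.646, 0.0, -0.0]
contact_force: [0.4, 0.1, -0.7]
gripper_width: 45.3
grasp_force: 61.3
```

Emit:
servo_tool:
  increments:
    - [0,0,0,0.0005,0,0,0]
    - [0,0,0,0.001,0,0,0]
    - [0,0,0,0.001,0,0,0]

```text
clock: 49.38
position: [453.6, -273.8, 138.9]
ee_rot: [0.763, -0.646, 0.0, -0.0]
contact_force: [-0.8, -0.5, -0.5]
gripper_width: 44.8
grasp_force: 61.3
```

Emit:
servo_tool:
  increments:
    - [0,0,0,0.0005,0,0,0]
    - [0,0,0,0.001,0,0,0]
    - [0,0,0,0.001,0,0,0]

```text
clock: 49.75
position: [453.6, -273.9, 138.8]
ee_rot: [0.763, -0.646, 0.0, 0.0]
contact_force: [-1.7, 1.9, 5.4]
gripper_width: 45.3
grasp_force: 61.9
```

Contact. I release gently and rise, then move aside.

Emit:
servo_tool:
  increments:
    - [0.6,0,0,0,0,0,0]
    - [0.7,0,0,0,0,0,0]
    - [0.85,0,0,0,0,0,0]
    - [1,0,0,0,0,0,0]
    - [1,0,0,-0.01,0,0,0]
    - [1,0,0,-0.03,0,0,0]
    - [1,0,0,-0.06,0,0,0]
    - [1,0,0,-0.09,0,0,0]
    - [1,0,0,-0.11,0,0,0]
    - [1,0,0,-0.11,0,0,0]

```text
clock: 51.0
position: [454.5, -274.1, 250.2]
ee_rot: [0.763, -0.646, 0.002, -0.001]
contact_force: [0.8, -0.3, -0.6]
gripper_width: 85.3
grasp_force: 0.0
```

Emit:
servo_tool:
  increments:
    - [1,-0.01,0,0,0,0,0]
    - [1,-0.04,0,0,0,0,0]
    - [1,-0.08,0,0,0,0,0]
    - [1,-0.12,0,0,0,0,0]
    - [1,-0.16,0,0,0,0,0]
    - [1,-0.2,0,0,0,0,0]
    - [1,-0.23,0,0,0,0,0]
    - [1,-0.25,0,0,0,0,0]
    - [1,-0.25,0,0,0,0,0]

```text
clock: 52.12
position: [411.5, -26.2, 247.0]
ee_rot: [0.764, -0.645, -0.001, 0.001]
contact_force: [-0.1, -0.4, -0.6]
gripper_width: 85.5
grasp_force: 0.0
```

```bash
python3 -c "
from h import *
a=snap('top')['color'];b=snap('side')['color']
f=lambda i,x,y,r:cv2.resize(i[max(0,y-r):y+r,x-r:x+r],(400,400),interpolation=cv2.INTER_CUBIC)
cv2.imwrite('pics/f.png',np.hstack([f(a,405,205,45),f(b,325,230,100)])[:,:,::-1])"
```

```text
(no output)
```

View pics/f.png

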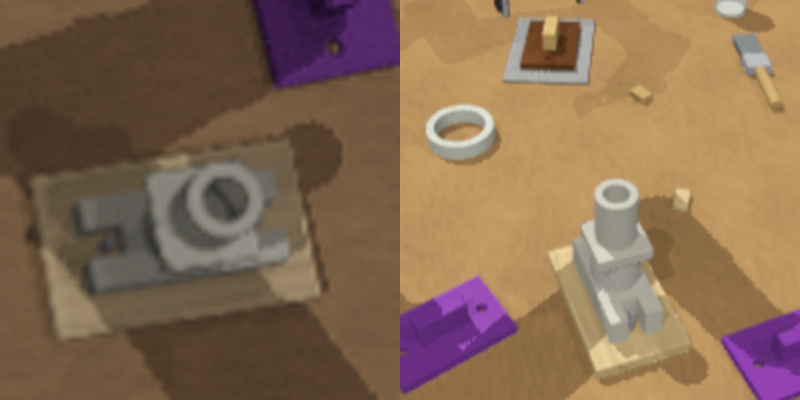

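The column stands upright and centred on the base, the template lies on the card, and the arm is clear. I hand the job in.

```bash
python3 -c "
from bench import arm
print(arm.job_done())"
```

```text
the job is handed in; nothing more can be done
None
```

The job is handed in at about 52 s of the 128 s allowed: the template lies flat in the middle of the card and the plinth, drum, slab and tube stand centred on the base, though the judge returned no verdict.

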